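# Level a dish stage by feeling round it for the high spot

### The arm

A 6-joint arm with a two-finger parallel gripper is mounted at the origin on the work surface. World frame = base frame: x ahead of the robot, y to its left, z up, the work surface at z = 0. Lengths are in m, angles in rad, forces in N, time in s.
With the tool pointing down it reaches from about 0.35 to 0.975 m from the base axis. Payload 17.4 kg.
Tool frame: the origin (TCP) lies on the centre line of the jaws, within the pads' length; the fingertips stand 14 mm ahead of it and the grasp point (between the pads) lies 5 mm behind it; z points along the fingers, y is the line along which they close (so a half turn about z gives the same grasp; the last joint's range is limited). The gripper opens to 85 mm and grips with 20 to 120 N. Pads are 22 mm wide; open, the fingers measure 114 mm over their backs; the gripper's body (76 mm by 85 mm) begins 54 mm behind the grasp point. The pads swing forward as they close: fully open they stand 13 mm farther back than shut.
Start: joints at [1.182, 0.116, 1.442, -0, 1.584, -0.038], TCP at [0.232, 0.634, 0.245] pointing down, gripper open.
Joint ranges: [-2.83, 2.83], [-0.83, 2.19], [0.07, 2.5], [-1.14, 4.28], [0.01, 3], [-2.97, 2.97]. Speed limits (rad/s): [1.89, 1.89, 2.22, 3.14, 3.14, 3.14].

### API

Orientations are given as a rotation vector (axis times angle).
In Python, from workcell import monitor, read_camera, calibration, arm gives the robot as it stands. The module is installed in compiled form; this text tells all that it offers.
- The arm moves only by the shell command python3 -m jog 'ROWS' [FORCE]. ROWS is JSON, one flat list of numbers, 7 for each row, row after row: the turn, a rotation vector about the tool's x, y, z in degrees, then the shift along the tool's x, y, z in mm, then the finger opening in mm, from 0 to 85.4. In form: [wx, wy, wz, dx, dy, dz, gripper, wx, wy, wz, dx, dy, dz, gripper, ...]. A call has exactly 5 rows; each row is the pose to reach, as a shift and turn from the pose commanded when the call began, along the tool's axes at that moment; what a row does not reach only later rows make up. A row lasts 1/10 s, in which the tool goes at most 50 mm and 8.59 degrees, less where a joint would pass 70% of its speed; a pose out of reach is approached as far as the arm can. A call with a gripper value outside its range is refused whole. The fingers move at their own pace and stop on an object; FORCE is the grip in N (left out, the last holds). Time passes only in rows, so rows that repeat a pose let the fingers close, or fill a call up. It gives the time, the measured TCP pose, the force, the opening and the grip force at its end, in the units of the state.
- monitor.observe(): the state, without advancing time (a new reading comes with each control period).
- read_camera(name): name is "side" or "top"; returns the picture (400x640x3 uint8, red, green, blue); there is no depth.
- calibration(name): a dict with "intrinsics" (3x3 intrinsics, pixels), "R" (3x3) and "t" (3): a world point X has camera coordinates R X + t. Camera axes: x right, y down, z forward; pixel columns grow to the right and rows downward; lengths in m; the calibration is good to about 2 mm. A picture is of the moment at which its call begins. calibration takes no time and is no camera call.
- arm.hand_in(): hands the job in; it is judged then, once.
The state is a dict: "time_s": time; "joint_positions": joint angles; "joint_vel": joint speeds; "effort": joint torques, N m; "position": TCP position; "ee_rot": TCP orientation; "wrist_force": force on the tool from outside, world axes, zero at the start; "wrist_torque": the same for the moment, N m; "grip_width": finger opening in m; "finger_force": force on a finger pad.
Only numpy, scipy, OpenCV 4.12 (cv2) and the standard library are available. Lean on these libraries where they do the work, as an engineer would, in place of code of your own. Each camera call takes 0.05 s, during which the arm holds its last target. There are 200 camera calls.

### The job

The round dish stage on the bench has been knocked out of level on its stiff ball joint and must be level before dishes are poured on it. Take the touch probe out of its holder, touch its ball lightly on several points around the face of the stage to find where it stands highest, and press it down there with the probe until the face is level, the same height all round; use only the probe on the stage, never the gripper itself, and never push on it with more than 20 N. Then stand the probe back in its holder, fully down, and leave everything else on the bench where it is.

Things in the scene. Friction and masses are not known exactly. Their poses are not given: they have to be found in the camera images.
- stand: The dish stage's stand: a heavy grey round foot (124 mm across) fixed to the bench; only this foot is measured, not what it carries. Origin: centre of the foot's underside, on the bench. Straight above it on one vertical axis: post, clamped sleeve, stiff ball joint, and the round flat aluminium stage, 140 mm across, 7 mm thick, black rim, a ring of 47 mm radius engraved on its face.
- stage_mid (a point): Point on the stand's axis, 95 mm above the bench, where the middle of the stage's face usually is. The sleeve is clamped differently each time, so the face's middle is really up to 8 mm higher or lower, unmeasured. The face starts tilted by 2.3 to 3.6 degrees in any direction, unmeasured: 60 mm from the axis its highest point is 2.4 to 3.8 mm above the middle, the far side as far below.
- stage_ball (a point): Usual place of the stage's ball joint, on the axis, 25 mm below the middle of the face; tilting leaves the middle's height as it is. The joint holds by friction and does not spring back: a push straight down, 60 mm from the axis, does nothing below about 6 N; at about 7 to 11 N it tips that side down and the far side up (up to 8 degrees), while tip and arm give about 1 mm.
- probe: The touch probe, 130 mm long, about 0.12 kg, loose, upright in its holder at the start. Origin: lowest point of its red ball tip (10 mm across); z up along it. Over the ball a steel stylus 8 mm thick; 62 to 70 mm above the tip a round flange 29 mm across; 70 to 125 mm a black grip 20 by 20 mm square, its flat sides facing the probe's x and y axes; then a small steel cap.
- holder: The probe's holder, a blue block 64 by 64 mm and 66 mm high on a dark square foot 92 by 92 mm, fixed to the bench. Origin: centre of its underside. The flange of the probe rests on the block's top, so that the tip hangs 4 mm above the bench.
- holder_hole (a point): Centre of the mouth of the holder's upright round hole, at the top of the block, 66 mm above the bench. The hole is 16 mm across, straight through the block.
- cartridge_a: Bystander: reagent cartridge with a white lid, 116 by 34 by 49 mm. Origin: centre of its underside.
- cartridge_b: Bystander: a second such cartridge, 116 by 34 by 49 mm. Origin: centre of its underside.
- well_rack: Bystander: white 96-place tube rack, 127 by 85 by 46 mm. Origin: centre of its underside.
- tip_box: Bystander: blue pipette tip box with a clear lid, 124 by 86 by 82 mm. Origin: centre of its underside.
- dishes: Bystander: two stacked culture dishes, 90 mm across, 31 mm high. Origin: centre of the underside.
- ethanol: Bystander: clear bottle with a white cap, 68 mm across, 190 mm high. Origin: centre of its underside.
- tube_rack: Bystander: orange rack with four capped tubes, 105 by 75 mm, 118 mm high. Origin: centre of its underside.
Not all that is in view belongs to the job. Leave any pink look-alike of the holder alone.

How it is judged:
On the way, in this order (a step that is already met when the one before it is completed fails the run):
1. the probe is lifted out of its holder (height (world z) of probe above 0.07 m), for 0.1 s.
2. the probe touches the stage (contact force between probe and stand above 0.5 N), for 0.02 s.
3. the face of the stage is level within 0.014 rad (0.8 degrees) (angle between disc_c0's own z axis and vertical below 0.014 rad), for 0.3 s.
At the end, for the whole second after the job is handed in: the face of the stage is level within 0.014 rad (0.8 degrees, about 0.8 mm up or down at 60 mm from its axis); the probe stands at rest, upright within 0.05 rad, in the holder's hole with its flange down on the block (tip less than 7 mm above the bench, within 6 mm of the hole's axis) (angle between disc_c0's own z axis and vertical below 0.014 rad and horizontal distance between probe and holder_hole below 0.006 m and height (world z) of probe below 0.007 m and angle between probe's own z axis and vertical below 0.05 rad and linear speed of probe below 0.02 m/s); the robot touches nothing.
It fails at once if the stage or its stand is pushed with more than 20 N (contact force between stand and anything else above 20 N).
It fails at once if the gripper or the arm touches the stage or its stand (contact force between any of the fingers, the arm and stand above 0.5 N).
It fails at once if a bystander is moved by more than 15 mm (distance of any of cartridge_a, cartridge_b, well_rack, tip_box, dishes, ethanol, tube_rack from where it was at the start of the episode above 0.015 m).
It also fails if it takes over 72 s, if anything falls off the work surface, if the arm or the gripper's body presses on something with over 40 N, if the wrist force passes 120 N, or if a joint passes its speed limit or range.

## Working session

There is one attempt and no reset: what is moved stays moved. The work goes in short steps, Python scripts to look and compute and a shell command to move; the robot and the scene stay as the last step left them, time stands still between calls to the robot, and variables do not carry over. Pictures are saved under pics/ and viewed, at most 10 in all, crops included, and the job is handed in when it is done.

```bash
mkdir -p pics
python3 - <<'E'
from workcell import monitor, read_camera, calibration
import cv2
for n in("side","top"):
    cv2.imwrite(f"pics/{n}0.png",read_camera(n)[:,:,::-1]); c=calibration(n); print(n,c)
s=monitor.observe();print(s)
E
```

```text
side {'intrinsics': array([[388.86290651,   0.        , 318.73555954],
       [  0.        , 388.86290651, 194.88005199],
       [  0.        ,   0.        ,   1.        ]]), 'R': array([[ 0.74054188, -0.67196169, -0.00807582],
       [-0.45691552, -0.49466329, -0.73928103],
       [ 0.49277372,  0.55115853, -0.6733486 ]]), 't': array([-0.39318459,  0.30728244,  1.12945886])}
top {'intrinsics': array([[435.16844642,   0.        , 320.6335375 ],
       [  0.        , 435.16844642, 205.31624116],
       [  0.        ,   0.        ,   1.        ]]), 'R': array([[-0.01210778, -0.99981289,  0.01508581],
       [-0.98601288,  0.00942988, -0.16640216],
       [ 0.16622877, -0.01688956, -0.98594256]]), 't': array([-0.00572312,  0.529376  ,  1.41061926])}
{'time_s': 0.1, 'joint_positions': array([ 1.18218922e+00,  1.16456119e-01,  1.44215975e+00, -1.34926501e-05,
        1.58400336e+00, -3.77330298e-02]), 'joint_vel': array([-2.05099453e-05, -1.28355967e-03, -2.38828799e-03, -1.08784319e-03,
       -4.22515793e-04, -3.76569637e-04]), 'effort': array([ 2.03736126e-03, -7.33676076e+01, -6.33786249e+01, -7.18454748e-05,
        5.36052830e-03, -1.18906737e-04]), 'position': array([0.23192582, 0.63375387, 0.24464782]), 'ee_rot': array([-5.48293406e-01, -3.09316901e+00,  1.58043134e-03]), 'wrist_force': array([-0.11404016,  0.28010054, -1.17748969]), 'wrist_torque': array([-0.01315924, -0.0255902 , -0.00111419]), 'finger_force': 0.0, 'grip_width': 0.08551280733986076}
```

View pics/side0.png

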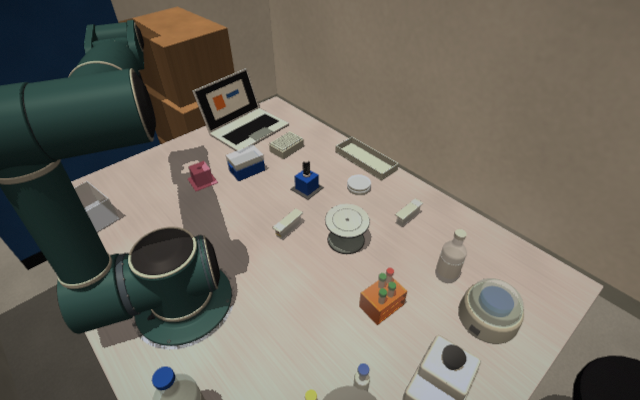

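View pics/top0.png

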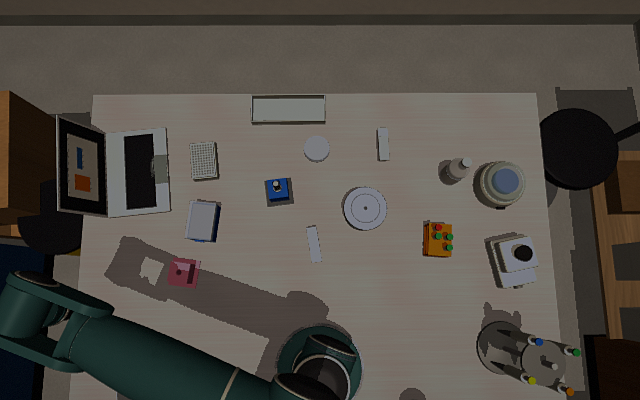

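The blue holder with the black-gripped probe is at top (278,190) and side (307,180). The pink block at top (183,272) and side (201,176) is the look-alike, with no probe in it. The stage is at top (365,208) and side (347,225). I'll confirm in one enlarged composite.

Run:
```python
import cv2,numpy as np
s=cv2.imread("pics/side0.png");t=cv2.imread("pics/top0.png")
def c(i,x,y,w,h,k): return cv2.resize(i[y:y+h,x:x+w],None,fx=k,fy=k,interpolation=cv2.INTER_CUBIC)
a=np.hstack([c(t,255,165,50,50,8)[:300*2,:],c(s,282,152,50,50,8)])
b=np.hstack([c(t,335,180,60,60,400/60)[:, :],c(s,317,197,60,60,400/60)])
im=np.vstack([a,b]); im=cv2.resize(im,(600,600))
cv2.imwrite("pics/crop1.png",np.clip(im*1.6,0,255).astype('uint8'))
```

```text
(no output)
```

View pics/crop1.png

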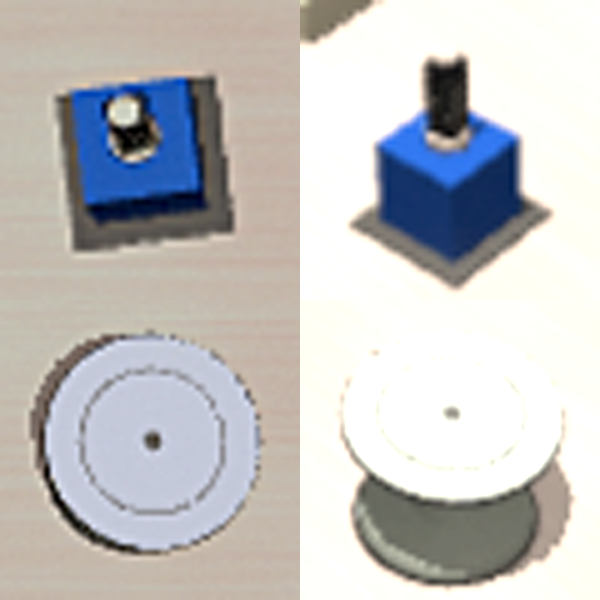

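Blue block with the probe's white cap at top (275.7,183) and side (306,162) confirmed. The stage's centre dot is at top (365.4,208) and side (347.4,219.4). Triangulating now.

```bash
cat > h.py <<'E'
from workcell import monitor, read_camera, calibration
import cv2,numpy as np
from scipy.spatial.transform import Rotation as Ro
C={n:calibration(n) for n in("side","top")}
def P(n): c=C[n]; return c["intrinsics"]@np.c_[c["R"],c["t"]]
def tri(ps,pt):
    X=cv2.triangulatePoints(P("side"),P("top"),np.array(ps,float),np.array(pt,float)); return (X[:3]/X[3]).ravel()
def proj(n,X): p=P(n)@np.append(X,1); return p[:2]/p[2]
def atz(n,p,z):
    M=P(n); A=M[:,:2]; b=M[:,2]*z+M[:,3]; H=np.c_[A,b]; q=np.linalg.solve(H,[*p,1]); return q[:2]/q[2]
def st():
    s=monitor.observe(); return s
E
python3 - <<'E'
from h import *
o=.42
for nm,ps,pt in(("cap",(306.3,162.8),(275.7,183)),("blk",(306.8,176.2),(277.9,188.7)),("stage",(347.4,219.4),(365.4,208))):
    X=tri(np.array(ps)-o,np.array(pt)-o); print(nm,X,proj("side",X)-ps,proj("top",X)-pt)
k=lambda x,y:(255+x/6-o,165+y/6-o)
q=[atz("top",k(*c),.066) for c in((70,92),(188,78),(204,192),(88,205))]; print("block top",q,np.mean(q,0))
for i in range(4): d=q[(i+1)%4]-q[i]; print(np.linalg.norm(d),np.degrees(np.arctan2(d[1],d[0])))
f=[atz("side",(282+(x-300)/6-o,152+y/6-o),.066) for x,y in((378,148),(446,106),(519,142),(452,184))];print("side",f,np.mean(f,0))
print("cap z.13",atz("top",k(124,108),.13),"stage z.095",atz("top",(365,207.6),.095),atz("side",(347,219),.095))
# foot of stand bottom outline side: left,right extremes
print([atz("side",(317+(x-300)/5-o,197+(y-300)/5-o),0.0) for x,y in((447,582),)])
s=st();R=Ro.from_rotvec(s["ee_rot"]).as_matrix();print(R.round(3))
E
```

```text
cap [0.59105006 0.13374885 0.12072476] [-0.31510856 -0.44242279] [-0.47247046 -0.33770933]
blk [0.58612374 0.13077973 0.06172902] [-0.81706086 -0.33729538] [-0.22490544 -0.72694182]
stage [ 0.5120262  -0.15368166  0.09855603] [-0.71254779 -0.35167736] [-0.28642154 -0.61455501]
block top [array([0.61288138, 0.16842555]), array([0.62026392, 0.10322446]), array([0.55589429, 0.09435855]), array([0.54921659, 0.15800676])] [0.58456404 0.13100383]
0.06561770827470968 -83.54007067046999
0.06497733168827653 -172.15774572137454
0.06399755008930266 95.98932080793847
0.06451168257207221 9.294106553850781
side [array([0.5503431 , 0.15379731]), array([0.6083353 , 0.15668951]), array([0.61817173, 0.09896266]), array([0.56146863, 0.09687305])] [0.58457969 0.12658064]
cap z.13 [0.58924272 0.13286591] stage z.095 [ 0.51190674 -0.15372367] [ 0.51546465 -0.15187181]
[array([ 0.47295078, -0.19477853])]
[[-0.939  0.344 -0.   ]
 [ 0.344  0.939 -0.001]
 [ 0.    -0.001 -1.   ]]
```

```bash
cat > d.py <<'E'
# remaining move in tool axes to TCP target x y z (mm), tool y-axis at yaw deg, tool straight down
import sys; from h import *
x,y,z,yaw=map(float,sys.argv[1:5]); s=st(); R=Ro.from_rotvec(s["ee_rot"])
a=np.radians(yaw); Y=np.array([np.cos(a),np.sin(a),0]); Z=np.array([0,0,-1.]); T=Ro.from_matrix(np.c_[np.cross(Y,Z),Y,Z])
print("turn",np.degrees((R.inv()*T).as_rotvec()).round(2),"shift",R.inv().apply(np.array([x,y,z])-s["position"]*1e3).round(2),
 "pos",(s["position"]*1e3).round(2),"F",s["wrist_force"].round(2),"t",round(s["time_s"],2),"w",round(s["grip_width"]*1e3,1))
E
python3 -m jog '[0,0,6,-37,-26,0,60, 0,0,12,-74,-51,0,60, 0,0,18,-111,-77,0,60, 0,0,24,-148,-102,0,60, 0,0,30,-185,-128,0,60]' 30
python3 d.py 586 131 245 7
```

```text
time_s: 0.6
position: [0.3623, 0.4485, 0.245]
ee_rot: [-1.336, -2.843, 0.0]
wrist_force: [0.3, -0.3, -0.0]
grip_width: 0.0601
finger_force: 0.0
turn [-1.000e-02  1.000e-02  3.267e+01] shift [-3.872e+02 -3.056e+01  6.000e-02] pos [362.33 448.54 245.03] F [ 0.26 -0.31 -0.04] t 0.6 w 60.1
```

```bash
python3 -m jog '[0,0,0,-39,-3,0,60, 0,0,0,-78,-6,0,60, 0,0,0,-117,-9,0,60, 0,0,0,-155,-12,0,60, 0,0,0,-194,-15,0,60]' >/dev/null
python3 -m jog '[0,0,6.5,-39,-3,0,60, 0,0,13,-78,-6,0,60, 0,0,19.6,-117,-9,0,60, 0,0,26,-155,-12,0,60, 0,0,32.7,-193,-15.5,0,60]' >/dev/null
python3 d.py 586 131 175 7
python3 - <<'E'
from h import *
ims=[]
for n,x,y in(("side",265,110),("top",240,150)):
    im=read_camera(n)[:,:,::-1]; cv2.imwrite(f"pics/{n}1.png",im)
    ims.append(cv2.resize(im[y:y+80,x:x+80],(400,400),interpolation=cv2.INTER_CUBIC))
cv2.imwrite("pics/crop2.png",np.clip(np.hstack(ims)*1.4,0,255))
E
```

```text
turn [-0.02  0.   -0.07] shift [-1.   -1.32 70.03] pos [587.21 132.16 245.03] F [-0.02  1.15  1.28] t 1.6 w 59.9[ WARN:0@1.272] global loadsave.cpp:1063 imwrite_ Unsupported depth image for selected encoder is fallbacked to CV_8U.
```

View pics/crop2.png

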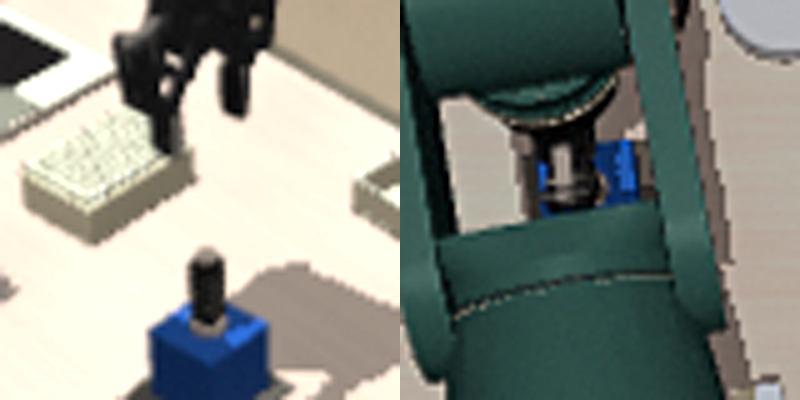

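```bash
python3 -m jog '[0,0,0,-1,-1.3,25,60, 0,0,0,-1,-1.3,50,60, 0,0,0,-1,-1.3,75,60, 0,0,0,-1,-1.3,92,60, 0,0,0,-1,-1.3,92,60]' >/dev/null
python3 d.py 586 131 100 7
python3 - <<'E'
from h import *
im=read_camera("side")[:,:,::-1]; cv2.imwrite("pics/side2.png",im)
a=cv2.resize(im[125:205,265:345],(560,560),interpolation=cv2.INTER_CUBIC)
cv2.imwrite("pics/crop3.png",cv2.convertScaleAbs(a,alpha=1.5,beta=20))
print(proj("side",st()["position"]+[0,0,-.014]))
E
```

```text
turn [-0.22  0.01  0.24] shift [-1.78  1.68 50.75] pos [584.3  132.59 150.76] F [-0.34  0.4   0.45] t 2.2 w 60.4
[304.74996174 159.21257758]
```

View pics/crop3.png

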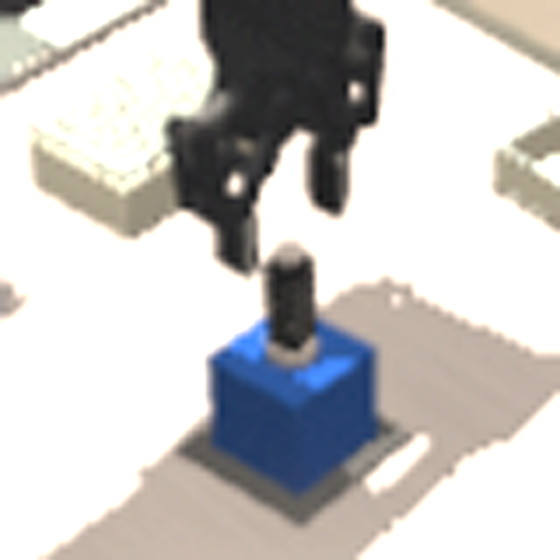

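Fingertip midpoint is at side (305.4,159.1) and the cap at (306.4,160.4). The remaining offset to (586,131) agrees with that, so I'll descend and grip.

```bash
python3 -m jog '[0,0,0,-1.8,1.7,12,60, 0,0,0,-1.8,1.7,25,60, 0,0,0,-1.8,1.7,38,60, 0,0,0,-1.8,1.7,48,60, 0,0,0,-1.8,1.7,48,60]' |grep -E "pos|force"
python3 -m jog '[0,0,0,0,0,0,40, 0,0,0,0,0,0,30, 0,0,0,0,0,0,24, 0,0,0,0,0,0,20, 0,0,0,0,0,0,15]' 60
python3 -m jog '[0,0,0,0,0,0,15, 0,0,0,0,0,0,15, 0,0,0,0,0,0,15, 0,0,0,0,0,0,15, 0,0,0,0,0,0,15]' 60
python3 d.py 586 131 100 7
```

```text
position: [0.5866, 0.1308, 0.1033]
wrist_force: [0.1, 0.5, -1.3]
finger_force: 0.0
time_s: 3.25
position: [0.5876, 0.131, 0.1061]
ee_rot: [2.077, 2.356, 0.001]
wrist_force: [-1.4, 0.6, 5.5]
grip_width: 0.0207
finger_force: 58.4
time_s: 3.75
position: [0.5876, 0.131, 0.1061]
ee_rot: [2.077, 2.356, 0.001]
wrist_force: [-0.8, -0.0, 6.2]
grip_width: 0.0205
finger_force: 58.4
turn [ 0.06 -0.    0.2 ] shift [ 0.17 -1.62  6.06] pos [587.62 131.03 106.06] F [-0.83 -0.03  6.19] t 3.75 w 20.5
```

```bash
python3 -m jog '[0,0,0,0,0,-15,15, 0,0,0,0,0,-30,15, 0,0,0,0,0,-50,15, 0,0,0,0,0,-75,15, 0,0,0,0,0,-100,15]' |grep -E "pos|force"
python3 -m jog '[0,0,0,0,0,-20,15, 0,0,0,0,0,-40,15, 0,0,0,0,0,-40,15, 0,0,0,0,0,-40,15, 0,0,0,0,0,-40,15]' |grep -E "pos|force|wid"
python3 d.py 512 -153 240 7
python3 - <<'E'
from h import *
im=read_camera("side")[:,:,::-1]; cv2.imwrite("pics/side3.png",im)
a=cv2.resize(im[105:205,255:355],(600,600),interpolation=cv2.INTER_CUBIC)
cv2.imwrite("pics/crop4.png",cv2.convertScaleAbs(a,alpha=1.5,beta=20))
print((proj("side",st()["position"]-[0,0,.102])+.42-[255,105])*6)
E
```

```text
position: [0.5872, 0.1309, 0.2076]
wrist_force: [0.2, -0.4, -0.7]
finger_force: 58.6
position: [0.587, 0.1308, 0.2443]
wrist_force: [-0.4, 0.4, -1.3]
grip_width: 0.0204
finger_force: 58.6
turn [-0.07  0.01  0.2 ] shift [-272.21 -109.98    4.51] pos [586.99 130.85 244.34] F [-0.39  0.36 -1.25] t 4.75 w 20.4
[305.33472647 323.11049309]
```

View pics/crop4.png

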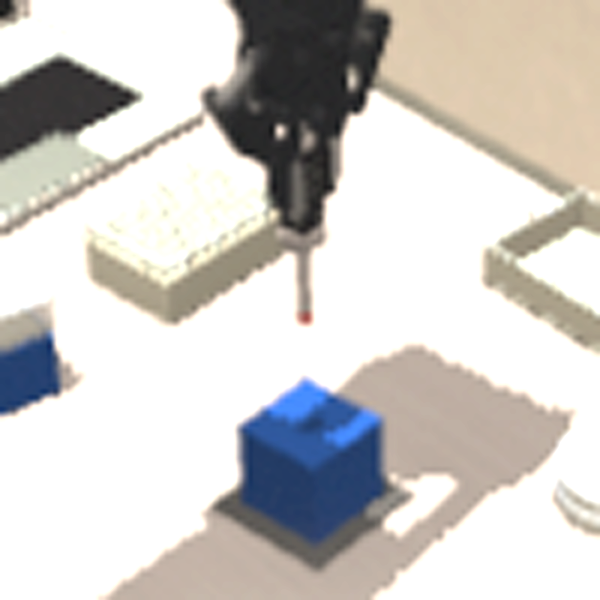

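The probe is held upright and centred, with its tip at crop (305,319) against (305,323) predicted. Next I'll move over the +y edge of the stage.

```bash
cat > chk.py <<'E'
# ok (exit 0) while not in contact
from h import *; import sys
s=st(); f=s["wrist_force"][2]; print("z %.2f F %.2f t %.2f"%(s["position"][2]*1e3,f,s["time_s"]))
sys.exit(1 if f>float(sys.argv[1]) else 0)
E
python3 -m jog '[0,0,0,-35,-16,0,15, 0,0,0,-75,-35,0,15, 0,0,0,-115,-54,0,15, 0,0,0,-155,-73,0,15, 0,0,0,-190,-89,0,15]' |grep -E "pos|force"
python3 -m jog '[0,0,0,-15,-7,5,15, 0,0,0,-25,-12,12,15, 0,0,0,-25,-12,20,15, 0,0,0,-25,-12,26,15, 0,0,0,-25,-12,26,15]' |grep -E "pos|force"
python3 d.py 513 -95 218 7
python3 - <<'E'
from h import *
im=read_camera("side")[:,:,::-1]; cv2.imwrite("pics/side4.png",im)
a=cv2.resize(im[155:255,295:395],(600,600),interpolation=cv2.INTER_CUBIC)
cv2.imwrite("pics/crop5.png",cv2.convertScaleAbs(a,alpha=1.1,beta=0))
print((proj("side",st()["position"]-[0,0,.102])+.42-[295,155])*6)
E
```

```text
position: [0.5217, -0.0704, 0.2445]
wrist_force: [0.6, 0.5, -1.5]
finger_force: 58.8
position: [0.514, -0.0941, 0.2179]
wrist_force: [-0.4, 0.4, -1.9]
finger_force: 64.1
turn [-0.1  -0.05  0.26] shift [-0.81 -1.09 -0.14] pos [513.98 -94.05 217.86] F [-0.43  0.44 -1.88] t 5.8 w 19.1
[237.84063491 302.75514472]
```

View pics/crop5.png

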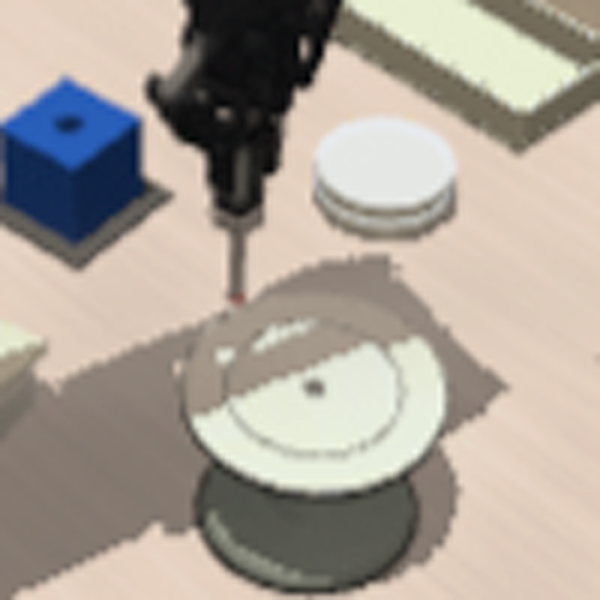

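```bash
J='python3 -m jog'
python3 -m jog '[0,0,0,0,0,1,15, 0,0,0,0,0,2,15, 0,0,0,0,0,3,15, 0,0,0,0,0,4,15, 0,0,0,0,0,4,15]' >/dev/null; python3 chk.py 1 &&
python3 -m jog '[0,0,0,0,0,0.3,15, 0,0,0,0,0,0.6,15, 0,0,0,0,0,1,15, 0,0,0,0,0,1,15, 0,0,0,0,0,1,15]' >/dev/null && python3 chk.py 1 &&
python3 -m jog '[0,0,0,0,0,0.3,15, 0,0,0,0,0,0.6,15, 0,0,0,0,0,1,15, 0,0,0,0,0,1,15, 0,0,0,0,0,1,15]' >/dev/null && python3 chk.py 1 &&
python3 -m jog '[0,0,0,0,0,0.3,15, 0,0,0,0,0,0.6,15, 0,0,0,0,0,1,15, 0,0,0,0,0,1,15, 0,0,0,0,0,1,15]' >/dev/null && python3 chk.py 1 &&
python3 -m jog '[0,0,0,0,0,0.3,15, 0,0,0,0,0,0.6,15, 0,0,0,0,0,1,15, 0,0,0,0,0,1,15, 0,0,0,0,0,1,15]' >/dev/null && python3 chk.py 1 &&
python3 -m jog '[0,0,0,0,0,0.3,15, 0,0,0,0,0,0.6,15, 0,0,0,0,0,1,15, 0,0,0,0,0,1,15, 0,0,0,0,0,1,15]' >/dev/null && python3 chk.py 1 &&
python3 -m jog '[0,0,0,0,0,0.3,15, 0,0,0,0,0,0.6,15, 0,0,0,0,0,1,15, 0,0,0,0,0,1,15, 0,0,0,0,0,1,15]' >/dev/null && python3 chk.py 1 &&
python3 -m jog '[0,0,0,0,0,0.3,15, 0,0,0,0,0,0.6,15, 0,0,0,0,0,1,15, 0,0,0,0,0,1,15, 0,0,0,0,0,1,15]' >/dev/null && python3 chk.py 1 &&
python3 -m jog '[0,0,0,0,0,0.3,15, 0,0,0,0,0,0.6,15, 0,0,0,0,0,1,15, 0,0,0,0,0,1,15, 0,0,0,0,0,1,15]' >/dev/null && python3 chk.py 1 &&
python3 -m jog '[0,0,0,0,0,0.3,15, 0,0,0,0,0,0.6,15, 0,0,0,0,0,1,15, 0,0,0,0,0,1,15, 0,0,0,0,0,1,15]' >/dev/null && python3 chk.py 1; python3 d.py 513 -95 200 7
```

```text
z 215.20 F -1.26 t 6.35
z 214.31 F -1.41 t 6.85
z 213.31 F -1.59 t 7.35
z 212.27 F -1.69 t 7.85
z 211.29 F -0.45 t 8.35
z 210.30 F -1.00 t 8.85
z 209.30 F -1.01 t 9.35
z 208.31 F -0.56 t 9.85
z 207.32 F -0.93 t 10.35
z 206.29 F -1.70 t 10.85
turn [-0.   0.   0.2] shift [ 0.17 -1.04  6.29] pos [514.05 -95.04 206.29] F [ 0.24  0.28 -1.7 ] t 10.85 w 19.4
```

```bash
python3 -m jog '[0,0,0,0,0,0.3,15, 0,0,0,0,0,0.6,15, 0,0,0,0,0,1,15, 0,0,0,0,0,1,15, 0,0,0,0,0,1,15]' >/dev/null && python3 chk.py 1 &&
python3 -m jog '[0,0,0,0,0,0.3,15, 0,0,0,0,0,0.6,15, 0,0,0,0,0,1,15, 0,0,0,0,0,1,15, 0,0,0,0,0,1,15]' >/dev/null && python3 chk.py 1 &&
python3 -m jog '[0,0,0,0,0,0.3,15, 0,0,0,0,0,0.6,15, 0,0,0,0,0,1,15, 0,0,0,0,0,1,15, 0,0,0,0,0,1,15]' >/dev/null && python3 chk.py 1 &&
python3 -m jog '[0,0,0,0,0,0.3,15, 0,0,0,0,0,0.6,15, 0,0,0,0,0,1,15, 0,0,0,0,0,1,15, 0,0,0,0,0,1,15]' >/dev/null && python3 chk.py 1 &&
python3 -m jog '[0,0,0,0,0,0.3,15, 0,0,0,0,0,0.6,15, 0,0,0,0,0,1,15, 0,0,0,0,0,1,15, 0,0,0,0,0,1,15]' >/dev/null && python3 chk.py 1 &&
python3 -m jog '[0,0,0,0,0,0.3,15, 0,0,0,0,0,0.6,15, 0,0,0,0,0,1,15, 0,0,0,0,0,1,15, 0,0,0,0,0,1,15]' >/dev/null && python3 chk.py 1 &&
python3 -m jog '[0,0,0,0,0,0.3,15, 0,0,0,0,0,0.6,15, 0,0,0,0,0,1,15, 0,0,0,0,0,1,15, 0,0,0,0,0,1,15]' >/dev/null && python3 chk.py 1 &&
python3 -m jog '[0,0,0,0,0,0.3,15, 0,0,0,0,0,0.6,15, 0,0,0,0,0,1,15, 0,0,0,0,0,1,15, 0,0,0,0,0,1,15]' >/dev/null && python3 chk.py 1 &&
python3 -m jog '[0,0,0,0,0,0.3,15, 0,0,0,0,0,0.6,15, 0,0,0,0,0,1,15, 0,0,0,0,0,1,15, 0,0,0,0,0,1,15]' >/dev/null && python3 chk.py 1 &&
python3 -m jog '[0,0,0,0,0,0.3,15, 0,0,0,0,0,0.6,15, 0,0,0,0,0,1,15, 0,0,0,0,0,1,15, 0,0,0,0,0,1,15]' >/dev/null && python3 chk.py 1; python3 d.py 513 -95 200 7
```

```text
z 205.28 F -1.00 t 11.35
z 204.26 F -1.20 t 11.85
z 203.31 F -1.25 t 12.35
z 202.48 F 0.78 t 12.85
z 201.68 F 5.74 t 13.35
turn [0.03 0.   0.2 ] shift [ 0.13 -1.18  1.68] pos [514.19 -94.98 201.68] F [-0.85  0.8   5.74] t 13.35 w 18.9
```

```bash
python3 -m jog '[0,0,0,0,0,-8,15, 0,0,0,-25,-20,-8,15, 0,0,0,-50,-39,-8,15, 0,0,0,-75,-58,-8,15, 0,0,0,-80,-61.5,-8,15]' >/dev/null; python3 chk.py 1 &&
python3 -m jog '[0,0,0,0,0,0,15, 0,0,0,0,0,0.4,15, 0,0,0,0,0,0.8,15, 0,0,0,0,0,1.2,15, 0,0,0,0,0,1.2,15]' >/dev/null && python3 chk.py 1 &&
python3 -m jog '[0,0,0,0,0,0.3,15, 0,0,0,0,0,0.6,15, 0,0,0,0,0,0.9,15, 0,0,0,0,0,1.2,15, 0,0,0,0,0,1.2,15]' >/dev/null && python3 chk.py 0.7 &&
python3 -m jog '[0,0,0,0,0,0.3,15, 0,0,0,0,0,0.6,15, 0,0,0,0,0,0.9,15, 0,0,0,0,0,1.2,15, 0,0,0,0,0,1.2,15]' >/dev/null && python3 chk.py 0.7 &&
python3 -m jog '[0,0,0,0,0,0.3,15, 0,0,0,0,0,0.6,15, 0,0,0,0,0,0.9,15, 0,0,0,0,0,1.2,15, 0,0,0,0,0,1.2,15]' >/dev/null && python3 chk.py 0.7 &&
python3 -m jog '[0,0,0,0,0,0.3,15, 0,0,0,0,0,0.6,15, 0,0,0,0,0,0.9,15, 0,0,0,0,0,1.2,15, 0,0,0,0,0,1.2,15]' >/dev/null && python3 chk.py 0.7 &&
python3 -m jog '[0,0,0,0,0,0.3,15, 0,0,0,0,0,0.6,15, 0,0,0,0,0,0.9,15, 0,0,0,0,0,1.2,15, 0,0,0,0,0,1.2,15]' >/dev/null && python3 chk.py 0.7 &&
python3 -m jog '[0,0,0,0,0,0.3,15, 0,0,0,0,0,0.6,15, 0,0,0,0,0,0.9,15, 0,0,0,0,0,1.2,15, 0,0,0,0,0,1.2,15]' >/dev/null && python3 chk.py 0.7 &&
python3 -m jog '[0,0,0,0,0,0.3,15, 0,0,0,0,0,0.6,15, 0,0,0,0,0,0.9,15, 0,0,0,0,0,1.2,15, 0,0,0,0,0,1.2,15]' >/dev/null && python3 chk.py 0.7 ; python3 d.py 563 -182 210 7
```

```text
z 209.53 F -0.62 t 13.85
z 207.99 F -1.47 t 14.35
z 206.86 F -0.75 t 14.85
z 205.65 F -1.11 t 15.35
z 204.46 F -1.17 t 15.85
z 203.27 F -0.97 t 16.35
z 202.05 F -0.48 t 16.85
z 200.86 F -0.92 t 17.35
z 199.63 F -1.54 t 17.85
turn [-0.01 -0.    0.2 ] shift [-12.45  99.17 -10.38] pos [ 463.05 -182.08  199.63] F [ 0.19 -0.83 -1.54] t 17.85 w 19.2
```

```bash
python3 -m jog '[0,0,0,0,0,0.3,15, 0,0,0,0,0,0.6,15, 0,0,0,0,0,0.9,15, 0,0,0,0,0,1.2,15, 0,0,0,0,0,1.2,15]' >/dev/null && python3 chk.py 0.7 &&
python3 -m jog '[0,0,0,0,0,0.3,15, 0,0,0,0,0,0.6,15, 0,0,0,0,0,0.9,15, 0,0,0,0,0,1.2,15, 0,0,0,0,0,1.2,15]' >/dev/null && python3 chk.py 0.7 &&
python3 -m jog '[0,0,0,0,0,0.3,15, 0,0,0,0,0,0.6,15, 0,0,0,0,0,0.9,15, 0,0,0,0,0,1.2,15, 0,0,0,0,0,1.2,15]' >/dev/null && python3 chk.py 0.7 &&
python3 -m jog '[0,0,0,0,0,0.3,15, 0,0,0,0,0,0.6,15, 0,0,0,0,0,0.9,15, 0,0,0,0,0,1.2,15, 0,0,0,0,0,1.2,15]' >/dev/null && python3 chk.py 0.7 &&
python3 -m jog '[0,0,0,0,0,0.3,15, 0,0,0,0,0,0.6,15, 0,0,0,0,0,0.9,15, 0,0,0,0,0,1.2,15, 0,0,0,0,0,1.2,15]' >/dev/null && python3 chk.py 0.7 ; python3 d.py 563 -182 210 7
```

```text
z 198.46 F -1.02 t 18.35
z 197.47 F 2.49 t 18.85
turn [0.01 0.01 0.2 ] shift [-12.37  99.15 -12.52] pos [ 463.08 -182.15  197.47] F [-0.45 -1.21  2.49] t 18.85 w 19.3
```

```bash
python3 -m jog '[0,0,0,0,0,-8,15, 0,0,0,-3,24,-8,15, 0,0,0,-7,54,-8,15, 0,0,0,-10,84,-8,15, 0,0,0,-12.4,99,-8,15]' >/dev/null; python3 chk.py 1 &&
python3 -m jog '[0,0,0,0,0,0,15, 0,0,0,0,0,0,15, 0,0,0,0,0,0.4,15, 0,0,0,0,0,0.8,15, 0,0,0,0,0,0.8,15]' >/dev/null && python3 chk.py 0.7 &&
python3 -m jog '[0,0,0,0,0,0.3,15, 0,0,0,0,0,0.6,15, 0,0,0,0,0,0.9,15, 0,0,0,0,0,1.2,15, 0,0,0,0,0,1.2,15]' >/dev/null && python3 chk.py 0.7 &&
python3 -m jog '[0,0,0,0,0,0.3,15, 0,0,0,0,0,0.6,15, 0,0,0,0,0,0.9,15, 0,0,0,0,0,1.2,15, 0,0,0,0,0,1.2,15]' >/dev/null && python3 chk.py 0.7 &&
python3 -m jog '[0,0,0,0,0,0.3,15, 0,0,0,0,0,0.6,15, 0,0,0,0,0,0.9,15, 0,0,0,0,0,1.2,15, 0,0,0,0,0,1.2,15]' >/dev/null && python3 chk.py 0.7 &&
python3 -m jog '[0,0,0,0,0,0.3,15, 0,0,0,0,0,0.6,15, 0,0,0,0,0,0.9,15, 0,0,0,0,0,1.2,15, 0,0,0,0,0,1.2,15]' >/dev/null && python3 chk.py 0.7 &&
python3 -m jog '[0,0,0,0,0,0.3,15, 0,0,0,0,0,0.6,15, 0,0,0,0,0,0.9,15, 0,0,0,0,0,1.2,15, 0,0,0,0,0,1.2,15]' >/dev/null && python3 chk.py 0.7 &&
python3 -m jog '[0,0,0,0,0,0.3,15, 0,0,0,0,0,0.6,15, 0,0,0,0,0,0.9,15, 0,0,0,0,0,1.2,15, 0,0,0,0,0,1.2,15]' >/dev/null && python3 chk.py 0.7 &&
python3 -m jog '[0,0,0,0,0,0.3,15, 0,0,0,0,0,0.6,15, 0,0,0,0,0,0.9,15, 0,0,0,0,0,1.2,15, 0,0,0,0,0,1.2,15]' >/dev/null && python3 chk.py 0.7 ; python3 d.py 563 -182 210 7
```

```text
z 205.39 F -0.77 t 19.35
z 204.78 F -1.50 t 19.85
z 203.23 F -1.35 t 20.35
z 202.03 F -1.83 t 20.85
z 200.87 F -0.74 t 21.35
z 199.98 F 2.52 t 21.85
turn [0.03 0.01 0.2 ] shift [  0.03   0.05 -10.02] pos [ 562.96 -182.04  199.98] F [0.53 0.32 2.52] t 21.85 w 19.3
```

```bash
python3 -m jog '[0,0,0,0,0,-7,15, 0,0,0,20,-2.4,-7,15, 0,0,0,48,-5.7,-7,15, 0,0,0,74,-8.7,-7,15, 0,0,0,79.7,-9.4,-7,15]' >/dev/null; python3 chk.py 1 &&
python3 -m jog '[0,0,0,0,0,0,15, 0,0,0,0,0,1,15, 0,0,0,0,0,2,15, 0,0,0,0,0,3,15, 0,0,0,0,0,3.4,15]' >/dev/null && python3 chk.py 4 &&
python3 -m jog '[0,0,0,0,0,0.3,15, 0,0,0,0,0,0.6,15, 0,0,0,0,0,0.9,15, 0,0,0,0,0,1.2,15, 0,0,0,0,0,1.2,15]' >/dev/null && python3 chk.py 11 &&
python3 -m jog '[0,0,0,0,0,0.2,15, 0,0,0,0,0,0.4,15, 0,0,0,0,0,0.6,15, 0,0,0,0,0,0.8,15, 0,0,0,0,0,0.8,15]' >/dev/null && python3 chk.py 11 &&
python3 -m jog '[0,0,0,0,0,0.2,15, 0,0,0,0,0,0.4,15, 0,0,0,0,0,0.6,15, 0,0,0,0,0,0.8,15, 0,0,0,0,0,0.8,15]' >/dev/null && python3 chk.py 11; python3 d.py 544 -104 200 7
```

```text
z 206.98 F -0.53 t 22.35
z 203.09 F 0.93 t 22.85
z 202.37 F 3.34 t 23.35
z 201.76 F 6.28 t 23.85
z 201.03 F 6.79 t 24.35
turn [0.06 0.   0.21] shift [-0.02  0.2   1.03] pos [ 543.8  -104.01  201.03] F [0.82 0.87 6.79] t 24.35 w 19.6
```

```bash
python3 -m jog '[0,0,0,0,0,0.2,15, 0,0,0,0,0,0.4,15, 0,0,0,0,0,0.6,15, 0,0,0,0,0,0.8,15, 0,0,0,0,0,0.8,15]' >/dev/null && python3 chk.py 11 &&
python3 -m jog '[0,0,0,0,0,0.2,15, 0,0,0,0,0,0.4,15, 0,0,0,0,0,0.6,15, 0,0,0,0,0,0.8,15, 0,0,0,0,0,0.8,15]' >/dev/null && python3 chk.py 11
```

```text
z 200.34 F 6.84 t 24.85
z 199.60 F 7.41 t 25.35
```

```bash
python3 -m jog '[0,0,0,0,0,0.2,15, 0,0,0,0,0,0.3,15, 0,0,0,0,0,0.5,15, 0,0,0,0,0,0.5,15, 0,0,0,0,0,0.5,15]' >/dev/null && python3 chk.py 11
python3 -m jog '[0,0,0,0,0,-2,15, 0,0,0,0,0,-4,15, 0,0,0,0,0,-4,15, 0,0,0,0,0,-4,15, 0,0,0,0,0,-4,15]' >/dev/null && python3 d.py 463 -182 200 7;python3 d.py 513 -95 200 7
```

```text
z 199.14 F 7.85 t 25.85
turn [-0.03 -0.01  0.2 ] shift [-67.23 -89.52   2.09] pos [ 543.39 -104.07  202.05] F [-0.17 -0.18 -0.78] t 26.35 w 19.2
turn [-0.03 -0.01  0.2 ] shift [ 12.81 -29.01   2.07] pos [ 543.39 -104.07  202.05] F [-0.17 -0.18 -0.78] t 26.35 w 19.2
```

```bash
python3 -m jog '[0,0,0,3,-7,0,15, 0,0,0,8,-18,0,15, 0,0,0,12.8,-29,0,15, 0,0,0,12.8,-29,0.4,15, 0,0,0,12.8,-29,0.8,15]' >/dev/null; python3 chk.py 0.9 &&
python3 -m jog '[0,0,0,0,0,0.2,15, 0,0,0,0,0,0.4,15, 0,0,0,0,0,0.6,15, 0,0,0,0,0,0.6,15, 0,0,0,0,0,0.6,15]' >/dev/null && python3 chk.py 0.9 &&
python3 -m jog '[0,0,0,0,0,0.2,15, 0,0,0,0,0,0.4,15, 0,0,0,0,0,0.6,15, 0,0,0,0,0,0.6,15, 0,0,0,0,0,0.6,15]' >/dev/null && python3 chk.py 0.9 &&
python3 -m jog '[0,0,0,0,0,0.2,15, 0,0,0,0,0,0.4,15, 0,0,0,0,0,0.6,15, 0,0,0,0,0,0.6,15, 0,0,0,0,0,0.6,15]' >/dev/null && python3 chk.py 0.9 &&
python3 -m jog '[0,0,0,0,0,0.2,15, 0,0,0,0,0,0.4,15, 0,0,0,0,0,0.6,15, 0,0,0,0,0,0.6,15, 0,0,0,0,0,0.6,15]' >/dev/null && python3 chk.py 0.9; python3 d.py 463 -182 202 7
```

```text
z 201.94 F -1.06 t 26.85
z 200.92 F -2.03 t 27.35
z 200.51 F 0.70 t 27.85
z 199.98 F 1.78 t 28.35
turn [0.02 0.   0.2 ] shift [-79.98 -60.72  -2.04] pos [513.22 -95.04 199.98] F [-0.65  1.05  1.78] t 28.35 w 19.2
```

```bash
python3 -m jog '[0,0,0,0,0,-2.5,15, 0,0,0,-25,-19,-2.5,15, 0,0,0,-50,-38,-2.5,15, 0,0,0,-75,-57,-2.5,15, 0,0,0,-80,-60.7,-2.5,15]' >/dev/null; python3 chk.py 0.9 &&
python3 -m jog '[0,0,0,0,0,0,15, 0,0,0,0,0,0.2,15, 0,0,0,0,0,0.4,15, 0,0,0,0,0,0.6,15, 0,0,0,0,0,0.6,15]' >/dev/null && python3 chk.py 0.9 &&
python3 -m jog '[0,0,0,0,0,0.2,15, 0,0,0,0,0,0.4,15, 0,0,0,0,0,0.6,15, 0,0,0,0,0,0.6,15, 0,0,0,0,0,0.6,15]' >/dev/null && python3 chk.py 0.9 &&
python3 -m jog '[0,0,0,0,0,0.2,15, 0,0,0,0,0,0.4,15, 0,0,0,0,0,0.6,15, 0,0,0,0,0,0.6,15, 0,0,0,0,0,0.6,15]' >/dev/null && python3 chk.py 0.9 &&
python3 -m jog '[0,0,0,0,0,0.2,15, 0,0,0,0,0,0.4,15, 0,0,0,0,0,0.6,15, 0,0,0,0,0,0.6,15, 0,0,0,0,0,0.6,15]' >/dev/null && python3 chk.py 0.9 &&
python3 -m jog '[0,0,0,0,0,0.2,15, 0,0,0,0,0,0.4,15, 0,0,0,0,0,0.6,15, 0,0,0,0,0,0.6,15, 0,0,0,0,0,0.6,15]' >/dev/null && python3 chk.py 0.9 &&
python3 -m jog '[0,0,0,0,0,0.2,15, 0,0,0,0,0,0.4,15, 0,0,0,0,0,0.6,15, 0,0,0,0,0,0.6,15, 0,0,0,0,0,0.6,15]' >/dev/null && python3 chk.py 0.9; python3 d.py 563 -182 202 7
```

```text
z 202.20 F -0.99 t 28.85
z 201.59 F -1.25 t 29.35
z 201.10 F -0.89 t 29.85
z 200.51 F -1.24 t 30.35
z 199.97 F 0.08 t 30.85
z 199.46 F 3.70 t 31.35
turn [0.01 0.01 0.2 ] shift [-12.48  99.24  -2.53] pos [ 462.98 -182.05  199.46] F [-1.38 -0.24  3.7 ] t 31.35 w 19.4
```

```bash
python3 -m jog '[0,0,0,0,0,-2.8,15, 0,0,0,-3,24,-2.8,15, 0,0,0,-7,54,-2.8,15, 0,0,0,-10,84,-2.8,15, 0,0,0,-12.5,99,-2.8,15]' >/dev/null; python3 chk.py 0.9 &&
python3 -m jog '[0,0,0,0,0,0,15, 0,0,0,0,0,0.2,15, 0,0,0,0,0,0.4,15, 0,0,0,0,0,0.6,15, 0,0,0,0,0,0.6,15]' >/dev/null && python3 chk.py 0.9 &&
python3 -m jog '[0,0,0,0,0,0.2,15, 0,0,0,0,0,0.4,15, 0,0,0,0,0,0.6,15, 0,0,0,0,0,0.6,15, 0,0,0,0,0,0.6,15]' >/dev/null && python3 chk.py 0.9 &&
python3 -m jog '[0,0,0,0,0,0.2,15, 0,0,0,0,0,0.4,15, 0,0,0,0,0,0.6,15, 0,0,0,0,0,0.6,15, 0,0,0,0,0,0.6,15]' >/dev/null && python3 chk.py 0.9 &&
python3 -m jog '[0,0,0,0,0,0.2,15, 0,0,0,0,0,0.4,15, 0,0,0,0,0,0.6,15, 0,0,0,0,0,0.6,15, 0,0,0,0,0,0.6,15]' >/dev/null && python3 chk.py 0.9 &&
python3 -m jog '[0,0,0,0,0,0.2,15, 0,0,0,0,0,0.4,15, 0,0,0,0,0,0.6,15, 0,0,0,0,0,0.6,15, 0,0,0,0,0,0.6,15]' >/dev/null && python3 chk.py 0.9 &&
python3 -m jog '[0,0,0,0,0,0.2,15, 0,0,0,0,0,0.4,15, 0,0,0,0,0,0.6,15, 0,0,0,0,0,0.6,15, 0,0,0,0,0,0.6,15]' >/dev/null && python3 chk.py 0.9; python3 d.py 563 -182 202 7
```

```text
z 201.55 F -0.22 t 31.85
z 201.83 F -1.19 t 32.35
z 200.89 F -0.73 t 32.85
z 200.39 F -0.88 t 33.35
z 199.88 F 1.68 t 33.85
turn [0.02 0.01 0.2 ] shift [ 0.03  0.2  -2.12] pos [ 562.81 -182.05  199.88] F [ 0.15 -0.37  1.68] t 33.85 w 19.3
```

The stage is level to about 0.004 rad. Returning the probe to the holder.

```bash
python3 -m jog '[0,0,0,0,0,-10,15, 0,0,0,0,0,-25,15, 0,0,0,30,6,-25,15, 0,0,0,65,13,-25,15, 0,0,0,105,21,-25,15]' >/dev/null
python3 -m jog '[0,0,0,40,8,0,15, 0,0,0,80,16,0,15, 0,0,0,120,24,0,15, 0,0,0,155,32,0,15, 0,0,0,180,37,0,15]' >/dev/null
python3 d.py 587.3 131 190 7.2
```

```text
turn [ 0.06 -0.01  0.07] shift [20.22  5.25 36.12] pos [584.61 110.27 226.11] F [ 0.07 -0.28 -0.79] t 34.85 w 18.8
```

```bash
python3 -m jog '[0,0,0,8,2,0,15, 0,0,0,16,4,10,15, 0,0,0,20.2,5.2,25,15, 0,0,0,20.2,5.2,40,15, 0,0,0,20.2,5.2,40,15]' >/dev/null
python3 -m jog '[0,0,0,0,0,0,15, 0,0,0,0,0,0,15, 0,0,0,0,0,0,15, 0,0,0,0,0,0,15, 0,0,0,0,0,0,15]' >/dev/null
python3 d.py 587.3 131 106 7.2
python3 - <<'E'
from h import *
im=read_camera("side")[:,:,::-1]; cv2.imwrite("pics/side5.png",im)
a=cv2.resize(im[125:205,265:345],(560,560),interpolation=cv2.INTER_CUBIC)
cv2.imwrite("pics/crop6.png",cv2.convertScaleAbs(a,alpha=1.5,beta=20))
E
```

```text
turn [ 0.02  0.   -0.  ] shift [ 2.33  0.29 79.01] pos [587.27 128.64 185.01] F [ 0.87  0.67 -1.05] t 35.85 w 19.4
```

View pics/crop6.png

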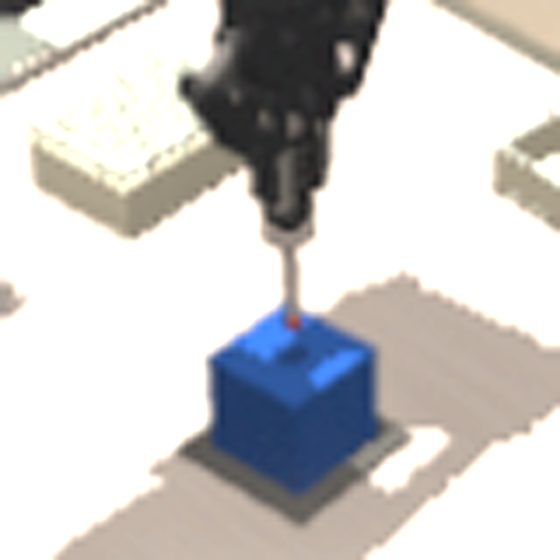

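```bash
python3 -m jog '[0,0,0,1.6,0.2,0,15, 0,0,0,1.6,0.2,5,15, 0,0,0,1.6,0.2,13,15, 0,0,0,1.6,0.2,20,15, 0,0,0,1.6,0.2,24,15]' >/dev/null; python3 chk.py 2 &&
python3 -m jog '[0,0,0,0,0,5,15, 0,0,0,0,0,12,15, 0,0,0,0,0,20,15, 0,0,0,0,0,28,15, 0,0,0,0,0,35,15]' >/dev/null; python3 chk.py 2 &&
python3 -m jog '[0,0,0,0,0,3,15, 0,0,0,0,0,7,15, 0,0,0,0,0,11,15, 0,0,0,0,0,14,15, 0,0,0,0,0,14,15]' >/dev/null; python3 chk.py 2; python3 d.py 587.3 131 106 7.2
```

```text
z 159.34 F -1.13 t 36.40
z 124.82 F -1.62 t 36.90
z 111.28 F -0.83 t 37.40
turn [-0.03  0.    0.  ] shift [0.68 0.36 5.28] pos [587.03 130.28 111.28] F [ 0.35 -0.11 -0.83] t 37.4 w 19.4
```

```bash
python3 -m jog '[0,0,0,0.5,0.2,1,15, 0,0,0,0.5,0.2,2,15, 0,0,0,0.5,0.2,3,15, 0,0,0,0.5,0.2,4,15, 0,0,0,0.5,0.2,4,15]' >/dev/null; python3 chk.py 1 &&
python3 -m jog '[0,0,0,0,0,0.3,15, 0,0,0,0,0,0.6,15, 0,0,0,0,0,0.9,15, 0,0,0,0,0,1,15, 0,0,0,0,0,1,15]' >/dev/null && python3 chk.py 1 &&
python3 -m jog '[0,0,0,0,0,0.3,15, 0,0,0,0,0,0.6,15, 0,0,0,0,0,0.9,15, 0,0,0,0,0,1,15, 0,0,0,0,0,1,15]' >/dev/null && python3 chk.py 1 &&
python3 -m jog '[0,0,0,0,0,0.3,15, 0,0,0,0,0,0.6,15, 0,0,0,0,0,0.9,15, 0,0,0,0,0,1,15, 0,0,0,0,0,1,15]' >/dev/null && python3 chk.py 1 &&
python3 -m jog '[0,0,0,0,0,0.3,15, 0,0,0,0,0,0.6,15, 0,0,0,0,0,0.9,15, 0,0,0,0,0,1,15, 0,0,0,0,0,1,15]' >/dev/null && python3 chk.py 1
```

```text
z 107.56 F -1.31 t 37.90
z 106.68 F -0.29 t 38.40
z 106.31 F 6.50 t 38.90
```

Flange contact came at z≈106.4, the same height as at pickup, so it is seated. Opening the gripper and rising.

```bash
python3 -m jog '[0,0,0,0,0,0,25, 0,0,0,0,0,0,35, 0,0,0,0,0,0,50, 0,0,0,0,0,0,60, 0,0,0,0,0,0,60]' |grep -E "pos|force|wid"
python3 -m jog '[0,0,0,0,0,0,60, 0,0,0,0,0,-5,60, 0,0,0,0,0,-15,60, 0,0,0,0,0,-30,60, 0,0,0,0,0,-50,60]' |grep -E "pos|force|wid"
python3 -m jog '[0,0,0,0,0,-30,60, 0,0,0,0,0,-60,60, 0,0,0,0,0,-80,60, 0,0,0,0,0,-80,60, 0,0,0,0,0,-80,60]' |grep -E "pos|force|wid"
python3 - <<'E'
from h import *
im=read_camera("side")[:,:,::-1]
a=im[100:270,255:405]; a=cv2.resize(a,None,fx=3.5,fy=3.5,interpolation=cv2.INTER_CUBIC)
cv2.imwrite("pics/crop7.png",cv2.convertScaleAbs(a,alpha=1.3))
E
```

```text
position: [0.5873, 0.1308, 0.1056]
wrist_force: [0.4, -0.1, 0.1]
grip_width: 0.0603
finger_force: 0.0
position: [0.5872, 0.1308, 0.1569]
wrist_force: [-0.1, 1.0, -0.1]
grip_width: 0.0602
finger_force: 0.0
position: [0.5874, 0.1309, 0.2366]
wrist_force: [0.3, -0.1, -0.1]
grip_width: 0.0597
finger_force: 0.0
```

View pics/crop7.png

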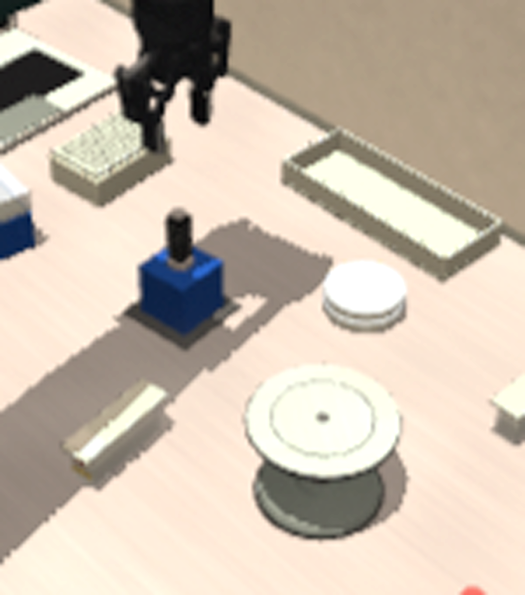

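The probe stands upright and seated at crop (179,240), the stage at (323,417) looks level, and the gripper is clear.

```bash
python3 -c "
from workcell import arm; print(arm.hand_in())"
```

```text
the job is handed in; nothing more can be done
None
```

I levelled the stage to about 0.004 rad by three re-touches (limit 0.014 rad), stood the probe back in its holder with the flange down, and handed the job in after about 40 s; the hand-in returned no verdict.

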